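# One tablet from the dispenser

## Robot

A 6-joint arm with a two-finger parallel gripper is mounted at the origin on the work surface; the furniture and walls round the work are solid. World frame = base frame: x ahead of the robot, y to its left, z up, the work surface at z = 0. Lengths are in m, angles in rad, forces in N, time in s.
With the tool pointing down it reaches from about 0.425 to 0.925 m from the base axis. Payload 12.5 kg.
Tool frame: the origin (TCP) lies midway between the tips of the shut fingers; the grasp point (between the pads) lies 19 mm behind it; y points along the fingers, x is the direction in which the jaws open and shut, and the axes are right-handed (so a half turn about y gives the same grasp; the last joint's range is limited). The gripper opens to 85 mm and grips with 20 to 120 N. Pads are 22 mm wide; open, the fingers measure 114 mm over their backs; the gripper's body (76 mm by 85 mm) begins 54 mm behind the grasp point. The pads swing forward as they close: fully open they stand 13 mm farther back than shut.
Start: joints at [-1.274, 0.491, 1.559, -0, 1.092, -0.106], TCP at [0.245, -0.575, 0.231] pointing down, gripper open.
Joint ranges: [-3.1, 3.1], [-0.84, 2.19], [0.05, 2.79], [-1.13, 4.28], [0.06, 2.93], [-2.69, 2.69]. Speed limits (rad/s): [2.22, 2.22, 2.79, 3.14, 3.14, 3.14].

## Interface

Orientations are given as a unit quaternion [x, y, z, w].
In Python, from rig import * gives the robot as it stands. The module is installed in compiled form; this text tells all that it offers.
- The arm moves only by the tool carry_out, never from a script. Its argument "series" is a list of rows, each an object of numbers: "x", "y", "z": the shift along the tool's x, y, z in mm; "ax", "ay", "az": the turn, a rotation vector about the tool's x, y, z in degrees; "gripper": the closure, from 0 (fully open) to 1 (shut). A call has 1 to 20 rows; each row is the pose to reach, as a shift and turn from the pose commanded when the call began, along the tool's axes at that moment; what a row does not reach only later rows make up. A row lasts 1/12 s, in which the tool goes at most 41.7 mm and 7.16 degrees, less where a joint would pass 70% of its speed; a pose out of reach is approached as far as the arm can. A call with a gripper value outside its range is refused whole. The fingers move at their own pace and stop on an object; the grip force is fixed at half the most. Time passes only in rows, so rows that repeat a pose let the fingers close. It gives the time, the measured TCP pose, the force and the opening at its end, in the units of the state.
- get_obs(): the state, without advancing time (a new reading comes with each control period).
- capture(name): name is "scene" or "side" or "wrist"; returns (picture, depth): 420x560x3 uint8, red, green, blue; 420x560 float32, m along the optical axis (not along the pixel's ray), 0 where there is no reading.
- camera_model(name): a dict with "fx", "fy", "cx", "cy" (pixels), "camera_from_world" (4x4, takes a point from world to camera coordinates). Camera axes: x right, y up, looking along -z (the intrinsics and any distortion apply to the point x, -y, -z); pixel columns grow to the right and rows downward; lengths in m; the calibration is good to about 2 mm. A picture is of the moment at which its call begins: read the wrist's pose just before it. camera_model takes no time and is no camera call; for the wrist camera it gives the pose at the moment of the call.
- finish_job(): hands the job in, once; it reports no verdict.
The state is a dict: "clock": time; "q": joint angles; "dq": joint speeds; "joint_torque": joint torques, N m; "tcp_pos": TCP position; "orientation": TCP orientation; "force": force on the tool from outside, world axes, zero at the start; "wrist_torque": the same for the moment, N m; "grip_width": opening from 0.0 (shut) to 1.0 (fully open).
Only numpy, scipy, OpenCV 4.12 (cv2) and the standard library are available. Lean on these libraries where they do the work, as an engineer would, in place of code of your own. Each camera call takes 0.05 s, during which the arm holds its last target. There are 200 camera calls.

## Task

Press the plunger of the tablet dispenser all the way down once and let it spring back, so that a single tablet comes out into the tray in front. Then push that tablet with a fingertip sideways along the tray, flat on its floor, all the way to the end beside which the glass beaker stands. Do not pick anything up, keep the other two tablets in the dispenser, and leave the beaker, the timer, the vial and the brass weight where they are.

Things in the scene. Friction and masses are not known exactly. Their poses are not given: they have to be found in the camera images.
- dispenser: Tablet dispenser, fixed: white magazine and housing, grey tray. Origin on the worktop under the magazine's middle; x points from the tray (on the -x, robot side) to the back, y along the tray, z up. Magazine 42x42 mm, top 64 mm above the worktop, with an outlet in its front; behind it (x 20 to 70, y -26 to 26 mm) the housing, 47 mm high, with the plunger on top.
- plunger_top (a point): Centre of the top face of the plunger's black round head (32 mm across, 7 mm thick, on a thin steel stem); 84 mm above the worktop when up, 48 mm behind the dispenser's origin along its x. Moves with the plunger.
- plunger (a joint): How far the plunger is pressed, m: 0 up, 0.024 at the bottom stop. Its spring takes 2 N to start and about 5 N at the bottom, plus some 2 N of drag. Going down, it drives a hidden pusher that slides the lowest tablet out, fully only at the bottom; once it is up the next tablet drops into place, and another press would eject that too.
- outlet (a point): Point on the tray's floor, mid-length, in front of the outlet, where a tablet comes to lie (to about 10 mm, more after a fast press). The tray is a channel along dispenser y: x -60 to -21 mm (39 mm wide), y -95 to +95 mm, floor 8 mm above the worktop, with kerbs that rise 6 mm above the floor (14 mm above the worktop).
- left_end (a point): Point on the tray's floor where a tablet's centre lies when the tablet touches the end kerb at the +y end of the tray (x -40.5, y +81 mm from the dispenser's origin).
- right_end (a point): The same at the -y end of the tray (x -40.5, y -81 mm).
- magazine (a point): Point on the dispenser's floor (8 mm above the worktop) under the middle of the magazine, where the lowest tablet stands before it is ejected.
- tablet_1: White round tablet, 28 mm across, 15 mm thick, about 20 g, lying flat; the lowest in the magazine, the one that comes out. Origin at the centre of its underside, z up.
- tablet_2: The same, second in the magazine, on top of tablet_1. Origin at the centre of its underside.
- tablet_3: The same, top of the stack. Origin at the centre of its underside.
- beaker: Empty glass beaker, loose, 55 mm across, 66 mm tall, on the worktop behind one end of the tray (about 75 mm behind the channel): it shows to which end the tablet goes. Origin at the centre of its underside.
- timer: White bench timer, loose, 62x64x18 mm, on the worktop behind the other end of the tray. Origin at the centre of its underside.
- vial: Glass sample vial with a screw cap, loose, 21 mm across, 45 mm tall, on the worktop to the right of the dispenser; a bystander. Origin at the centre of its underside.
- brass_weight: 100 g brass weight with a knob, loose, 25 mm across, 41 mm tall, farther to the right; a bystander. Origin at the centre of its underside.

How it is judged:
By the outcome, as a careful person would: the job done as asked, in the order asked, and still so for the second after the job is handed in, with the robot touching nothing.
It also fails if it takes over 43 s, if anything falls off the work surface, if the arm or the gripper's body presses on something with over 40 N, if the wrist force passes 120 N, or if a joint passes its speed limit or range.

## Working session

There is one attempt and no reset: what is moved stays moved. The work goes in short steps, Python scripts to look and compute and a tool call to move; the robot and the scene stay as the last step left them, time stands still between calls to the robot, and variables do not carry over. Pictures are saved under pics/ and viewed, about 8 in all and at most 12, crops included, and the job is handed in when it is done.

Besides the shell and the picture viewer there is one more tool, called as name(argument=value, ...) on one line, values as JSON. carry_out: Moves the arm, as the interface text tells. Its arguments: {"type":"object","properties":{"series":{"type":"array","items":{"type":"object","properties":{"x":{"type":"number"},"y":{"type":"number"},"z":{"type":"number"},"ax":{"type":"number"},"ay":{"type":"number"},"az":{"type":"number"},"gripper":{"type":"number"}}}}},"required":["series"]}

```bash
mkdir -p pics
cat > h.py <<'E'
from rig import *
import numpy as np, cv2
def world(cam, dep, u, v, m=None):
    m=m or camera_model(cam); d=dep[int(round(v)),int(round(u))]
    p=np.array([(u-m['cx'])/m['fx']*d, -(v-m['cy'])/m['fy']*d, -d, 1])
    return (np.linalg.inv(m['camera_from_world'])@p)[:3]
def snap(cam,name):
    m=camera_model(cam); p,d=capture(cam); cv2.imwrite(f'pics/{name}.png',p[:,:,::-1]); np.save(f'pics/{name}.npy',d); return p,d,m
E
python3 - <<'E'
from h import *
o=get_obs(); print({k:np.round(v,3) for k,v in o.items()})
for c in ('scene','side'):
    p,d,m=snap(c,c+'0'); print(c,{k:np.round(v,3) for k,v in m.items()})
E
```

```text
{'clock': np.float64(0.0), 'q': array([-1.274,  0.492,  1.559,  0.   ,  1.092, -0.106]), 'dq': array([-0.001, -0.001, -0.002,  0.001, -0.001, -0.   ]), 'joint_torque': array([-3.0000e-03, -6.1847e+01, -2.6159e+01, -0.0000e+00,  4.0000e-03,
        0.0000e+00]), 'tcp_pos': array([ 0.245, -0.575,  0.231]), 'orientation': array([-0.59,  0.39, -0.39,  0.59]), 'force': array([-0.083,  0.191, -0.857]), 'wrist_torque': array([ 0.026, -0.048, -0.049]), 'grip_width': np.float64(0.994)}
scene {'fx': np.float64(419.95), 'fy': np.float64(419.95), 'cx': np.float64(287.636), 'cy': np.float64(209.461), 'camera_from_world': array([[-0.647, -0.762,  0.017,  0.294],
       [ 0.505, -0.412,  0.758, -0.263],
       [-0.571,  0.499,  0.652, -0.669],
       [ 0.   ,  0.   ,  0.   ,  1.   ]])}
side {'fx': np.float64(524.101), 'fy': np.float64(524.101), 'cx': np.float64(279.575), 'cy': np.float64(219.195), 'camera_from_world': array([[ 0.842, -0.539,  0.013, -0.368],
       [ 0.228,  0.379,  0.897, -0.192],
       [-0.489, -0.752,  0.442, -0.993],
       [ 0.   ,  0.   ,  0.   ,  1.   ]])}
```

View pics/scene0.png

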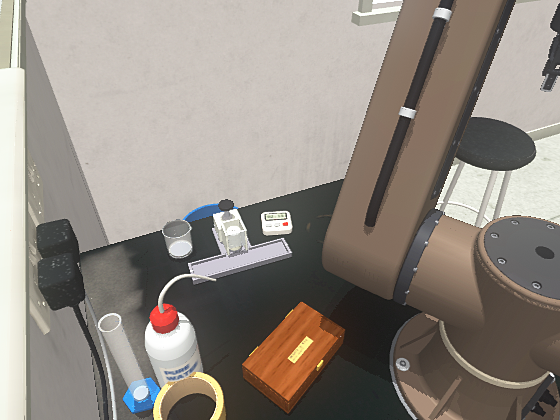

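View pics/side0.png

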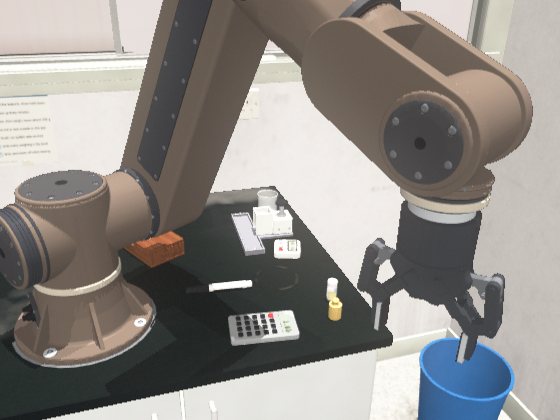

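The scene view shows the beaker at about (178,240) by one tray end, the plunger at (226,205) and the timer at (277,223). The side view confirms the layout, and also shows the vial and weight at about (333,300). I'll enlarge the dispenser next.

Run:
```python
from h import *
p=cv2.imread('pics/scene0.png'); cv2.imwrite('pics/c1.png',cv2.resize(p[190:290,155:300],None,fx=5.5,fy=5.5,interpolation=cv2.INTER_CUBIC))
d=np.load('pics/scene0.npy')
for n,u,v in [('plg',226,204),('beaker',178,250),('timer',277,225),('trayL',200,272),('trayR',282,250),('traymid',240,262)]: print(n,np.round(world('scene',d,u,v),4))
from scipy.spatial.transform import Rotation as R
print(np.round(R.from_quat(get_obs()['orientation']).as_matrix(),3))
```

```text
plg [0.5132 0.1155 0.0826]
beaker [0.5139 0.2337 0.0264]
timer [0.4539 0.0305 0.0173]
trayL [0.4534 0.2231 0.0068]
trayR [0.3964 0.0643 0.0088]
traymid [0.4241 0.1493 0.0087]
[[ 0.392 -0.     0.92 ]
 [-0.92   0.001  0.392]
 [-0.001 -1.     0.   ]]
```

View pics/c1.png

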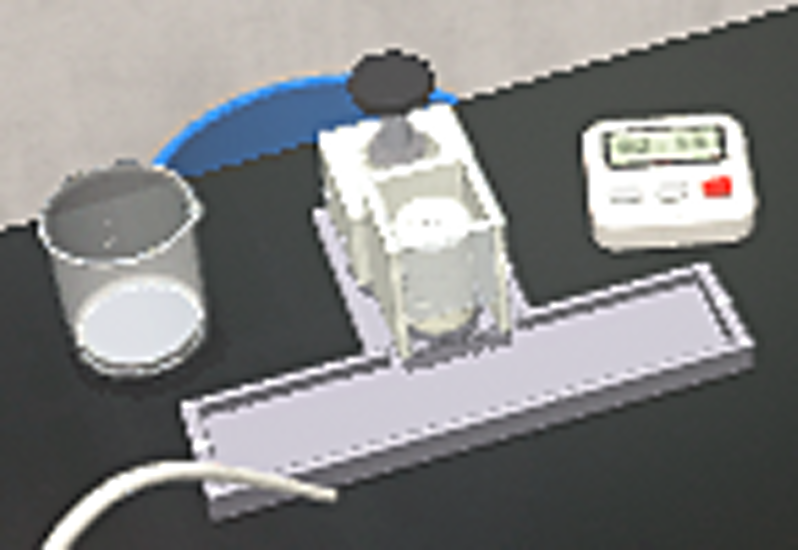

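The crop shows the tray corners (182,403), (208,497), (752,348) and (705,265), with the beaker at the left end. Now I'll work out the dispenser pose.

```bash
cat >> h.py <<'E'
def onplane(cam,u,v,z,m=None):
    m=m or camera_model(cam); T=np.linalg.inv(m['camera_from_world'])
    r=T[:3,:3]@np.array([(u-m['cx'])/m['fx'],-(v-m['cy'])/m['fy'],-1]); c=T[:3,3]
    return c+r*(z-c[2])/r[2]
def cloud(cam,d,m=None):
    m=m or camera_model(cam); v,u=np.mgrid[0:420,0:560]
    P=np.stack([(u-m['cx'])/m['fx']*d,-(v-m['cy'])/m['fy']*d,-d,np.ones_like(d)],-1)
    return (P@np.linalg.inv(m['camera_from_world']).T)[...,:3]
E
python3 - <<'E'
from h import *
C=[(182,403),(208,497),(752,348),(705,265)]
P=np.array([onplane('scene',155+x/5.5,190+y/5.5,.014)[:2] for x,y in C]);print(P.round(4))
c=P.mean(0); yl=(P[0]+P[1])/2-(P[2]+P[3])/2; print('ctr',c,'len',np.hypot(*yl),'w',np.hypot(*(P[0]-P[1])),np.hypot(*(P[2]-P[3])))
print('yaw of y-axis',np.degrees(np.arctan2(yl[1],yl[0])))
d=np.load('pics/scene0.npy');W=cloud('scene',d); ok=d>0
s=W[192:207,215:237].reshape(-1,3); s=s[(s[:,2]>.078)&(s[:,2]<.095)&(s[:,0]<.6)]
print('plunger',s.mean(0),(s.min(0)+s.max(0))/2,np.median(s[:,2]))
t=W[ok&(W[...,2]>.003)&(W[...,2]<.017)&(W[...,0]>.36)&(W[...,0]<.48)&(W[...,1]>.03)&(W[...,1]<.26)]
r=cv2.minAreaRect((t[:,:2]*1000).astype(np.float32)); print(r)
for n,b in {'tube':(265,285,160,216),'bottle':(305,395,145,200),'cyl':(315,400,98,130),'ring':(375,419,155,225),'box':(300,410,245,345),'beaker':(220,256,163,190)}.items():
    q=W[b[0]:b[1],b[2]:b[3]].reshape(-1,3); q=q[q[:,2]>.02]
    print(n,np.percentile(q,3,axis=0).round(3),np.percentile(q,97,axis=0).round(3))
E
```

```text
[[0.4815 0.2319]
 [0.4384 0.2468]
 [0.3732 0.0582]
 [0.4172 0.0438]]
ctr [0.42756332 0.14516745] len 0.19916062891750608 w 0.04558878995937047 0.046241342495902255
yaw of y-axis 71.03581739899278
plunger [0.51486457 0.11507832 0.08365532] [0.5146006  0.11606044 0.0823627 ] 0.08378966830090362
((455.7431640625, 133.9568634033203), (205.45091247558594, 106.14990234375), 71.6568832397461)
tube [-0.059  0.276  0.171] [0.297 0.449 0.631]
bottle [0.256 0.33  0.029] [0.302 0.39  0.168]
cyl [0.291 0.406 0.026] [0.39  0.452 0.191]
ring [0.187 0.332 0.022] [0.282 0.414 0.06 ]
box [0.147 0.132 0.027] [0.245 0.276 0.044]
beaker [0.51  0.196 0.022] [0.562 0.246 0.062]
```

carry_out(series=[{"x": -30, "z": 40, "ay": -7, "gripper": 1}, {"x": -55, "z": 75, "ay": -14, "gripper": 1}, {"x": -80, "z": 110, "ay": -21, "gripper": 1}, {"x": -105, "z": 145, "ay": -28, "gripper": 1}, {"x": -130, "z": 180, "ay": -35, "gripper": 1}, {"x": -160, "z": 210, "ay": -42, "gripper": 1}, {"x": -185, "z": 240, "ay": -49, "gripper": 1}, {"x": -210, "z": 270, "ay": -56, "gripper": 1}, {"x": -235, "z": 300, "ay": -63, "gripper": 1}, {"x": -260, "z": 325, "ay": -70, "gripper": 1}, {"x": -285, "z": 350, "ay": -77, "gripper": 1}, {"x": -315, "z": 375, "ay": -84, "gripper": 1}, {"x": -340, "z": 400, "ay": -91, "gripper": 1}, {"x": -370, "z": 420, "ay": -98, "gripper": 1}, {"x": -400, "z": 440, "ay": -105, "gripper": 1}, {"x": -430, "y": 20, "z": 460, "ay": -112, "gripper": 1}, {"x": -455, "y": 40, "z": 480, "ay": -119, "gripper": 1}, {"x": -485, "y": 60, "z": 500, "ay": -126, "gripper": 1}, {"x": -515, "y": 80, "z": 510, "ay": -132, "gripper": 1}, {"x": -531, "y": 81, "z": 518, "ay": -138, "gripper": 1}])

```text
invalid input at $.series[0]: expected keys x, y, z, ax, ay, az, gripper
```

carry_out(series=[{"gripper": 1}, {"gripper": 1}, {"gripper": 1}])

```text
invalid input at $.series[0]: expected keys x, y, z, ax, ay, az, gripper
```

Run:
```python
from h import *
from scipy.spatial.transform import Rotation as R
o=get_obs(); print(o['clock'],o['tcp_pos'],o['force'],o['q'],o['grip_width']); print(R.from_quat(o['orientation']).as_matrix().round(3))
p,d,m=snap('scene','s1'); q,d2,m2=snap('wrist','w1')
a=cv2.resize(p[130:290,120:310],(665,560)); b=cv2.resize(q,(133,100))
cv2.imwrite('pics/c2.png',a[:,:,::-1])
```

```text
0.1 [ 0.24496885 -0.57478606  0.23078863] [ 0.08436126 -0.08694256 -0.28722024] [-1.27360881e+00  4.91504543e-01  1.55937188e+00  6.40400207e-05
  1.09170169e+00 -1.05617619e-01] 1.0028342632242144
[[ 0.392 -0.     0.92 ]
 [-0.92   0.001  0.392]
 [-0.001 -1.     0.   ]]
```

View pics/c2.png

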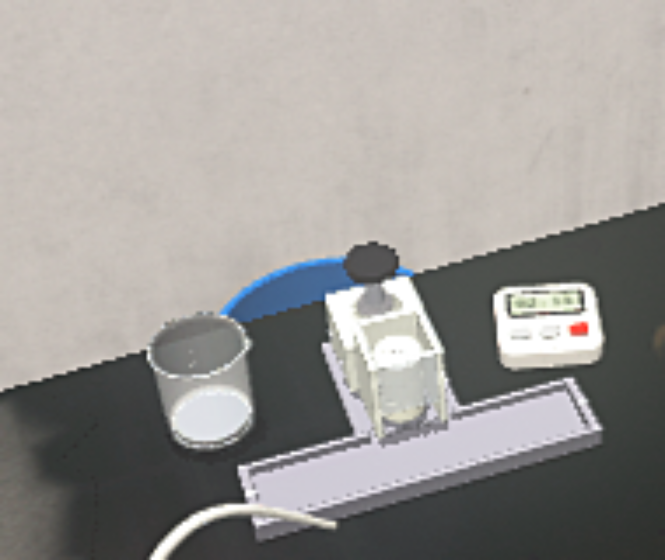

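View pics/w1.png

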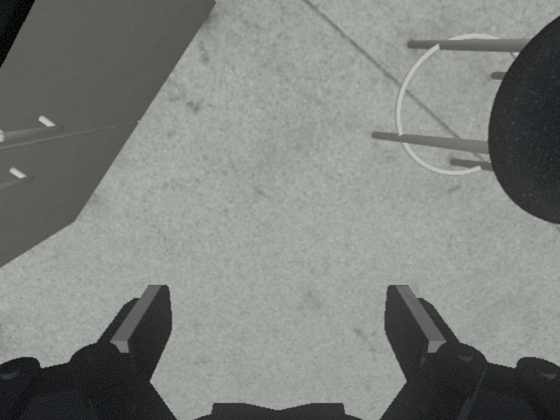

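Nothing moved, because every row needs all seven keys; the pictures show the same scene, with the gripper open over the floor. Resending.

carry_out(series=[{"x": -30, "y": 0, "z": 40, "ax": 0, "ay": -7, "az": 0, "gripper": 1}, {"x": -55, "y": 0, "z": 75, "ax": 0, "ay": -14, "az": 0, "gripper": 1}, {"x": -80, "y": 0, "z": 110, "ax": 0, "ay": -21, "az": 0, "gripper": 1}, {"x": -105, "y": 0, "z": 145, "ax": 0, "ay": -28, "az": 0, "gripper": 1}, {"x": -130, "y": 0, "z": 180, "ax": 0, "ay": -35, "az": 0, "gripper": 1}, {"x": -160, "y": 0, "z": 210, "ax": 0, "ay": -42, "az": 0, "gripper": 1}, {"x": -185, "y": 0, "z": 240, "ax": 0, "ay": -49, "az": 0, "gripper": 1}, {"x": -210, "y": 0, "z": 270, "ax": 0, "ay": -56, "az": 0, "gripper": 1}, {"x": -235, "y": 0, "z": 300, "ax": 0, "ay": -63, "az": 0, "gripper": 1}, {"x": -260, "y": 0, "z": 325, "ax": 0, "ay": -70, "az": 0, "gripper": 1}, {"x": -285, "y": 0, "z": 350, "ax": 0, "ay": -77, "az": 0, "gripper": 1}, {"x": -315, "y": 0, "z": 375, "ax": 0, "ay": -84, "az": 0, "gripper": 1}, {"x": -340, "y": 0, "z": 400, "ax": 0, "ay": -91, "az": 0, "gripper": 1}, {"x": -370, "y": 0, "z": 420, "ax": 0, "ay": -98, "az": 0, "gripper": 1}, {"x": -400, "y": 0, "z": 440, "ax": 0, "ay": -105, "az": 0, "gripper": 1}, {"x": -430, "y": 20, "z": 460, "ax": 0, "ay": -112, "az": 0, "gripper": 1}, {"x": -455, "y": 40, "z": 480, "ax": 0, "ay": -119, "az": 0, "gripper": 1}, {"x": -485, "y": 60, "z": 500, "ax": 0, "ay": -126, "az": 0, "gripper": 1}, {"x": -515, "y": 80, "z": 510, "ax": 0, "ay": -132, "az": 0, "gripper": 1}, {"x": -531, "y": 81, "z": 518, "ax": 0, "ay": -138, "az": 0, "gripper": 1}])

```text
clock: 1.87
tcp_pos: [0.5115, 0.1192, 0.147]
orientation: [-0.573, -0.411, 0.415, 0.575]
force: [-0.2, -1.0, 0.7]
grip_width: -0.001
```

carry_out(series=[{"x": 0, "y": 0, "z": 0, "ax": 0, "ay": 0, "az": 0, "gripper": 1}, {"x": 0, "y": 0, "z": 0, "ax": 0, "ay": 0, "az": 0, "gripper": 1}])

```text
clock: 2.03
tcp_pos: [0.5133, 0.1172, 0.1501]
orientation: [-0.575, -0.411, 0.411, 0.575]
force: [0.4, -0.1, 0.5]
grip_width: -0.0
```

Run:
```python
from h import *
from scipy.spatial.transform import Rotation as R
o=get_obs(); M=R.from_quat(o['orientation']).as_matrix()
print(o['clock'],o['tcp_pos'],o['force'],o['q'],o['grip_width']); print(M.round(3))
p,d,m=snap('scene','s2'); q,d2,m2=snap('wrist','w2')
c=np.linalg.inv(m2['camera_from_world'])[:3,3]; print('cam in tool',M.T@(c-o['tcp_pos']))
a=cv2.resize(p[100:300,110:310],(400,400)); b=cv2.resize(q,(400,300))
cv2.imwrite('pics/c3.png',np.hstack([a,np.vstack([b,b[:100]*0])])[:,:,::-1])
```

```text
2.0333 [0.51333162 0.11717597 0.15006832] [ 0.36970791 -0.09326339  0.46795919] [ 9.90331851e-02  4.56623240e-01  1.88817598e+00 -2.84643249e-04
  7.97250364e-01 -1.14152255e+00] -0.0003908611608257979
[[ 0.324 -0.    -0.946]
 [ 0.946 -0.     0.324]
 [-0.    -1.     0.   ]]
cam in tool [-0.00074045 -0.14192958  0.07814815]
```

View pics/c3.png

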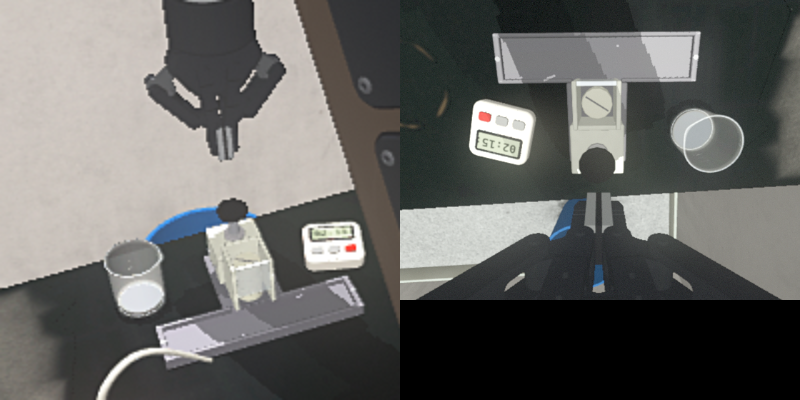

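The wrist view shows the plunger head at (597,162), the tray corners at (494,33), (701,31), (698,80) and (498,84), and the beaker on the right of the view at (705,135).

Run:
```python
from h import *
from scipy.spatial.transform import Rotation as R
o=get_obs(); M=R.from_quat(o['orientation']).as_matrix(); m=camera_model('wrist')
f=lambda x,y,z: onplane('wrist',(x-400)*1.4,y*1.4,z,m)
h=f(597.5,162.5,.084); print('head',h.round(4),'tool delta mm',(M.T@(h-o['tcp_pos'])*1000).round(1))
P=np.array([f(x,y,.014)[:2] for x,y in [(494,33),(701,31),(698,80),(498,84)]]); print(P.round(4),P.mean(0).round(4))
yl=(P[1]+P[2]-P[0]-P[3]);print(np.degrees(np.arctan2(yl[1],yl[0])))
d=np.load('pics/w2.npy');W=cloud('wrist',d,m);s=W[190:260,240:310].reshape(-1,3);s=s[(s[:,2]>.079)&(s[:,2]<.09)];print(len(s),s.mean(0),(s.min(0)+s.max(0))/2)
```

```text
head [0.5108 0.1157 0.084 ] tool delta mm [-1.1 66.6  2.6]
[[0.3771 0.0563]
 [0.4403 0.2449]
 [0.484  0.2324]
 [0.4215 0.0391]] [0.4307 0.1432]
71.77183754721405
2025 [0.51319524 0.11406708 0.0831208 ] [0.51398755 0.11375065 0.08217296]
```

carry_out(series=[{"x": -2, "y": 25, "z": 0, "ax": 0, "ay": 0, "az": 0, "gripper": 1}, {"x": -2, "y": 48, "z": 0, "ax": 0, "ay": 0, "az": 0, "gripper": 1}, {"x": -2, "y": 58, "z": 0, "ax": 0, "ay": 0, "az": 0, "gripper": 1}, {"x": -2, "y": 62, "z": 0, "ax": 0, "ay": 0, "az": 0, "gripper": 1}, {"x": -2, "y": 64, "z": 0, "ax": 0, "ay": 0, "az": 0, "gripper": 1}, {"x": -2, "y": 66, "z": 0, "ax": 0, "ay": 0, "az": 0, "gripper": 1}, {"x": -2, "y": 68, "z": 0, "ax": 0, "ay": 0, "az": 0, "gripper": 1}, {"x": -2, "y": 70, "z": 0, "ax": 0, "ay": 0, "az": 0, "gripper": 1}, {"x": -2, "y": 72, "z": 0, "ax": 0, "ay": 0, "az": 0, "gripper": 1}, {"x": -2, "y": 74, "z": 0, "ax": 0, "ay": 0, "az": 0, "gripper": 1}, {"x": -2, "y": 76, "z": 0, "ax": 0, "ay": 0, "az": 0, "gripper": 1}, {"x": -2, "y": 78, "z": 0, "ax": 0, "ay": 0, "az": 0, "gripper": 1}, {"x": -2, "y": 80, "z": 0, "ax": 0, "ay": 0, "az": 0, "gripper": 1}, {"x": -2, "y": 82, "z": 0, "ax": 0, "ay": 0, "az": 0, "gripper": 1}, {"x": -2, "y": 84, "z": 0, "ax": 0, "ay": 0, "az": 0, "gripper": 1}, {"x": -2, "y": 86, "z": 0, "ax": 0, "ay": 0, "az": 0, "gripper": 1}, {"x": -2, "y": 87, "z": 0, "ax": 0, "ay": 0, "az": 0, "gripper": 1}, {"x": -2, "y": 88, "z": 0, "ax": 0, "ay": 0, "az": 0, "gripper": 1}, {"x": -2, "y": 88, "z": 0, "ax": 0, "ay": 0, "az": 0, "gripper": 1}])

```text
clock: 3.72
tcp_pos: [0.5128, 0.1147, 0.0621]
orientation: [-0.575, -0.411, 0.411, 0.575]
force: [3.5, -0.6, 3.9]
grip_width: 0.003
```

carry_out(series=[{"x": 0, "y": 1, "z": 0, "ax": 0, "ay": 0, "az": 0, "gripper": 1}, {"x": 0, "y": 1, "z": 0, "ax": 0, "ay": 0, "az": 0, "gripper": 1}])

```text
clock: 3.88
tcp_pos: [0.5127, 0.1147, 0.0612]
orientation: [-0.575, -0.411, 0.411, 0.575]
force: [3.8, 0.9, 4.2]
grip_width: -0.002
```

carry_out(series=[{"x": 0, "y": 1, "z": 0, "ax": 0, "ay": 0, "az": 0, "gripper": 1}, {"x": 0, "y": 1, "z": 0, "ax": 0, "ay": 0, "az": 0, "gripper": 1}])

```text
clock: 4.05
tcp_pos: [0.5128, 0.1147, 0.0602]
orientation: [0.575, 0.411, -0.411, -0.575]
force: [2.9, 1.0, 3.7]
grip_width: -0.004
```

carry_out(series=[{"x": 0, "y": 1, "z": 0, "ax": 0, "ay": 0, "az": 0, "gripper": 1}, {"x": 0, "y": 1, "z": 0, "ax": 0, "ay": 0, "az": 0, "gripper": 1}])

```text
clock: 4.22
tcp_pos: [0.5128, 0.1148, 0.0599]
orientation: [0.575, 0.411, -0.411, -0.575]
force: [1.4, -0.3, 13.4]
grip_width: -0.001
```

Run:
```python
from h import *
print(get_obs()['force'])
p,d,m=snap('scene','s3'); q,d2,m2=snap('wrist','w3')
a=cv2.resize(p[150:300,150:300],(400,400)); b=cv2.resize(q[:,130:430],(400,560))
cv2.imwrite('pics/c4.png',np.hstack([np.vstack([a,a[:160]*0]),b])[:,:,::-1])
```

```text
[ 1.41068295 -0.25347718 13.38596335]
```

View pics/c4.png

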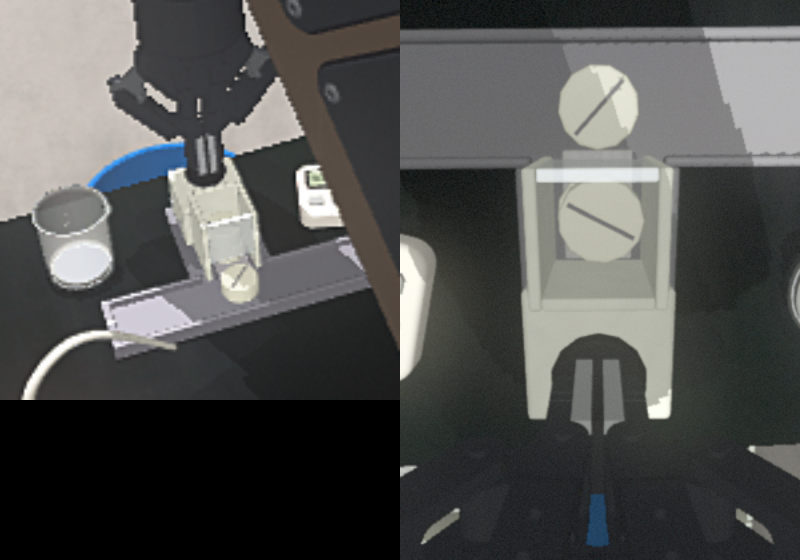

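Bottom stop reached: the force jumped to 13 N at z = 0.060. The tablet lies in the tray at (598,106). I'll rise straight up.

carry_out(series=[{"x": 0, "y": -4, "z": 0, "ax": 0, "ay": 0, "az": 0, "gripper": 1}, {"x": 0, "y": -10, "z": 0, "ax": 0, "ay": 0, "az": 0, "gripper": 1}, {"x": 0, "y": -18, "z": 0, "ax": 0, "ay": 0, "az": 0, "gripper": 1}, {"x": 0, "y": -28, "z": 0, "ax": 0, "ay": 0, "az": 0, "gripper": 1}, {"x": 0, "y": -45, "z": 0, "ax": 0, "ay": 0, "az": 0, "gripper": 1}, {"x": 0, "y": -65, "z": 0, "ax": 0, "ay": 0, "az": 0, "gripper": 1}, {"x": 0, "y": -75, "z": 0, "ax": 0, "ay": 0, "az": 0, "gripper": 1}, {"x": 0, "y": -75, "z": 0, "ax": 0, "ay": 0, "az": 0, "gripper": 1}, {"x": 0, "y": -75, "z": 0, "ax": 0, "ay": 0, "az": 0, "gripper": 1}])

```text
clock: 5.07
tcp_pos: [0.5126, 0.1147, 0.1344]
orientation: [0.575, 0.411, -0.411, -0.575]
force: [0.4, -0.6, -0.3]
grip_width: -0.005
```

Run:
```python
from h import *
print(get_obs()['force'],get_obs()['tcp_pos'])
q,d2,m2=snap('wrist','w4')
cv2.imwrite('pics/c5.png',cv2.resize(q[0:300,100:500],(800,600))[:,:,::-1])
```

```text
[ 0.37177813 -0.64708991 -0.30175859] [0.51256005 0.11465418 0.13444356]
```

View pics/c5.png

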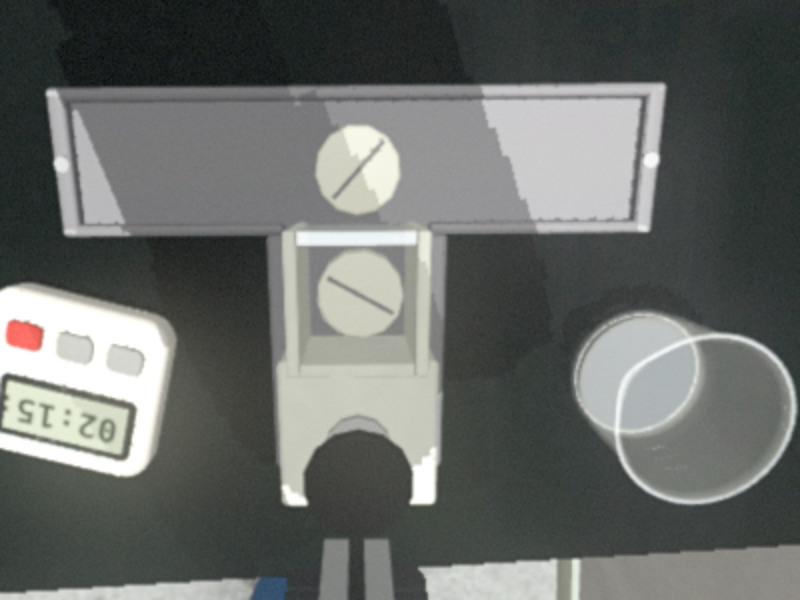

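The plunger is back up. The tablet centre is at (358,169), and the tray's outer corners are at (48,90), (665,85), (648,231) and (66,236).

Run:
```python
from h import *
from scipy.spatial.transform import Rotation as R
o=get_obs(); M=R.from_quat(o['orientation']).as_matrix(); m=camera_model('wrist')
f=lambda x,y,z: onplane('wrist',100+x/2,y/2,z,m)
t=f(358,169,.023); P=np.array([f(x,y,.014) for x,y in [(48,90),(665,85),(648,231),(66,236)]]); c=P.mean(0)
L=(P[1]+P[2])/2;Rr=(P[0]+P[3])/2;ax=(L-Rr);print('len',np.linalg.norm(ax),'yaw',np.degrees(np.arctan2(ax[1],ax[0])))
T=lambda p:(M.T@(p-o['tcp_pos'])*1000).round(1)
for n,p in [('tab',t),('ctr',c),('L',L),('R',Rr)]: print(n,p.round(4),T(p))
d=np.load('pics/w4.npy');W=cloud('wrist',d,m);s=W[55:112,250:306].reshape(-1,3);s=s[s[:,2]>.019];print('tab depth',s.mean(0),(s.min(0)+s.max(0))/2,T(s.mean(0)))
```

```text
len 0.19884679733633892 yaw 71.55978204683898
tab [0.4326 0.1423 0.023 ] [  0.4 110.9  84.3]
ctr [0.4304 0.1425 0.014 ] [ -0.2 119.9  86.5]
L [0.4618 0.2368 0.014 ] [ 99.2 119.8  87.3]
R [0.3989 0.0481 0.014 ] [-99.6 119.9  85.7]
tab depth [0.43262754 0.14176029 0.02371597] [0.43274199 0.14176766 0.14725256] [-1.000e-01  1.101e+02  8.410e+01]
```

carry_out(series=[{"x": -20, "y": 0, "z": 30, "ax": 0, "ay": 0, "az": 0, "gripper": 1}, {"x": -38, "y": 0, "z": 60, "ax": 0, "ay": 0, "az": 0, "gripper": 1}, {"x": -38, "y": 0, "z": 87, "ax": 0, "ay": 0, "az": 0, "gripper": 1}, {"x": -38, "y": 0, "z": 87, "ax": 0, "ay": 0, "az": 0, "gripper": 1}, {"x": -38, "y": 30, "z": 87, "ax": 0, "ay": 0, "az": 0, "gripper": 1}, {"x": -38, "y": 60, "z": 87, "ax": 0, "ay": 0, "az": 0, "gripper": 1}, {"x": -38, "y": 80, "z": 87, "ax": 0, "ay": 0, "az": 0, "gripper": 1}, {"x": -38, "y": 95, "z": 87, "ax": 0, "ay": 0, "az": 0, "gripper": 1}, {"x": -38, "y": 95, "z": 87, "ax": 0, "ay": 0, "az": 0, "gripper": 1}])

```text
clock: 5.87
tcp_pos: [0.4169, 0.1067, 0.0363]
orientation: [-0.574, -0.409, 0.413, 0.576]
force: [0.1, 0.3, 0.1]
grip_width: 0.0
```

Run:
```python
from h import *
print(get_obs()['force'],get_obs()['tcp_pos'],get_obs()['q'])
q,d2,m2=snap('wrist','w5'); p,d,m=snap('scene','s5')
a=cv2.resize(p[200:300,170:310],(560,400)); b=cv2.resize(q[:,:],(240,180))
cv2.imwrite('pics/c6.png',np.hstack([a,np.vstack([b,np.zeros((220,240,3),np.uint8)])])[:,:,::-1])
```

```text
[0.05585471 0.29459959 0.08583041] [0.41693782 0.10672075 0.03630534] [ 9.69150595e-02  5.71984018e-01  2.19799656e+00 -2.59340149e-04
  3.77141103e-01 -1.14328530e+00]
```

View pics/c6.png

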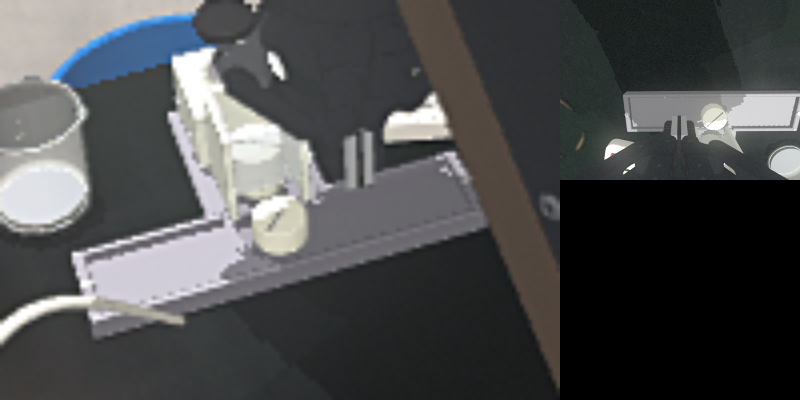

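The fingertip is behind the tablet (280,225 in the left part) and inside the channel, with a clear gap. Now I'll lower it and push.

carry_out(series=[{"x": 0, "y": 12, "z": 1, "ax": 0, "ay": 0, "az": 0, "gripper": 1}, {"x": 0, "y": 22, "z": 1, "ax": 0, "ay": 0, "az": 0, "gripper": 1}, {"x": 0, "y": 25, "z": 1, "ax": 0, "ay": 0, "az": 0, "gripper": 1}, {"x": 0, "y": 25, "z": 1, "ax": 0, "ay": 0, "az": 0, "gripper": 1}, {"x": 0, "y": 25, "z": 1, "ax": 0, "ay": 0, "az": 0, "gripper": 1}])

```text
clock: 6.38
tcp_pos: [0.4175, 0.1073, 0.0149]
orientation: [0.576, 0.411, -0.411, -0.575]
force: [-0.3, -0.6, -0.1]
grip_width: 0.002
```

carry_out(series=[{"x": 4, "y": 0, "z": 0, "ax": 0, "ay": 0, "az": 0, "gripper": 1}, {"x": 8, "y": 0, "z": 0, "ax": 0, "ay": 0, "az": 0, "gripper": 1}, {"x": 11, "y": 0, "z": 0, "ax": 0, "ay": 0, "az": 0, "gripper": 1}, {"x": 14, "y": 0, "z": 0, "ax": 0, "ay": 0, "az": 0, "gripper": 1}, {"x": 17, "y": 0, "z": 0, "ax": 0, "ay": 0, "az": 0, "gripper": 1}, {"x": 20, "y": 0, "z": 0, "ax": 0, "ay": 0, "az": 0, "gripper": 1}, {"x": 23, "y": 0, "z": 0, "ax": 0, "ay": 0, "az": 0, "gripper": 1}, {"x": 26, "y": 0, "z": 0, "ax": 0, "ay": 0, "az": 0, "gripper": 1}, {"x": 29, "y": 0, "z": 0, "ax": 0, "ay": 0, "az": 0, "gripper": 1}, {"x": 32, "y": 0, "z": 0, "ax": 0, "ay": 0, "az": 0, "gripper": 1}, {"x": 35, "y": 0, "z": 0, "ax": 0, "ay": 0, "az": 0, "gripper": 1}, {"x": 38, "y": 0, "z": 0, "ax": 0, "ay": 0, "az": 0, "gripper": 1}])

```text
clock: 7.38
tcp_pos: [0.4296, 0.1434, 0.0143]
orientation: [0.575, 0.411, -0.411, -0.575]
force: [-0.0, -1.7, 2.1]
grip_width: -0.001
```

carry_out(series=[{"x": 3, "y": 0, "z": 0, "ax": 0, "ay": 0, "az": 0, "gripper": 1}, {"x": 6, "y": 0, "z": 0, "ax": 0, "ay": 0, "az": 0, "gripper": 1}, {"x": 9, "y": 0, "z": 0, "ax": 0, "ay": 0, "az": 0, "gripper": 1}, {"x": 12, "y": 0, "z": 0, "ax": 0, "ay": 0, "az": 0, "gripper": 1}, {"x": 15, "y": 0, "z": 0, "ax": 0, "ay": 0, "az": 0, "gripper": 1}, {"x": 18, "y": 0, "z": 0, "ax": 0, "ay": 0, "az": 0, "gripper": 1}, {"x": 21, "y": 0, "z": 0, "ax": 0, "ay": 0, "az": 0, "gripper": 1}, {"x": 24, "y": 0, "z": 0, "ax": 0, "ay": 0, "az": 0, "gripper": 1}, {"x": 27, "y": 0, "z": 0, "ax": 0, "ay": 0, "az": 0, "gripper": 1}, {"x": 30, "y": 0, "z": 0, "ax": 0, "ay": 0, "az": 0, "gripper": 1}, {"x": 33, "y": 0, "z": 0, "ax": 0, "ay": 0, "az": 0, "gripper": 1}, {"x": 36, "y": 0, "z": 0, "ax": 0, "ay": 0, "az": 0, "gripper": 1}, {"x": 39, "y": 0, "z": 0, "ax": 0, "ay": 0, "az": 0, "gripper": 1}, {"x": 42, "y": 0, "z": 0, "ax": 0, "ay": 0, "az": 0, "gripper": 1}, {"x": 45, "y": 0, "z": 0, "ax": 0, "ay": 0, "az": 0, "gripper": 1}, {"x": 48, "y": 0, "z": 0, "ax": 0, "ay": 0, "az": 0, "gripper": 1}, {"x": 50, "y": 0, "z": 0, "ax": 0, "ay": 0, "az": 0, "gripper": 1}])

```text
clock: 8.8
tcp_pos: [0.4459, 0.1909, 0.0142]
orientation: [0.575, 0.411, -0.411, -0.575]
force: [-0.9, -1.2, 0.1]
grip_width: 0.001
```

Run:
```python
from h import *
print(get_obs()['force'],get_obs()['tcp_pos'])
q,d2,m2=snap('wrist','w6'); p,d,m=snap('scene','s6')
a=cv2.resize(p[210:290,170:260],(450,400)); b=cv2.resize(q[180:420,240:560],(346,260))
cv2.imwrite('pics/c7.png',np.hstack([a,np.vstack([b,np.zeros((140,346,3),np.uint8)])])[:,:,::-1])
```

```text
[-0.88202556 -1.21820491  0.05500487] [0.4459148  0.19088377 0.0142035 ]
```

View pics/c7.png

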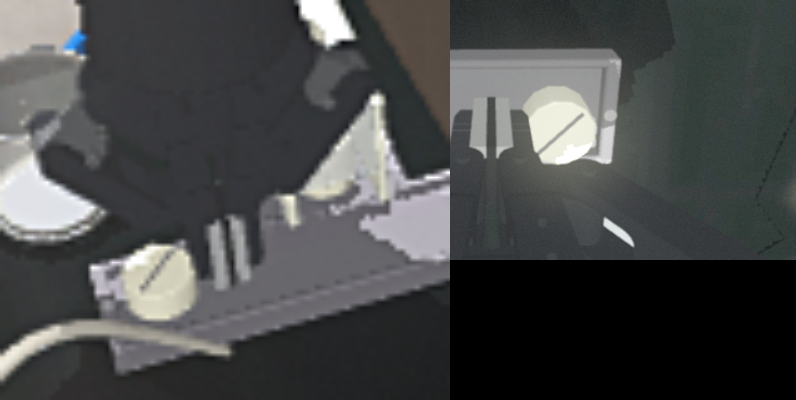

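The tablet is near the end kerb with the finger against it and a few mm to go. I'll push on in small steps, watching the force.

carry_out(series=[{"x": 2, "y": 0, "z": 0, "ax": 0, "ay": 0, "az": 0, "gripper": 1}, {"x": 4, "y": 0, "z": 0, "ax": 0, "ay": 0, "az": 0, "gripper": 1}, {"x": 4, "y": 0, "z": 0, "ax": 0, "ay": 0, "az": 0, "gripper": 1}])

```text
clock: 9.15
tcp_pos: [0.4472, 0.1945, 0.0142]
orientation: [0.575, 0.411, -0.411, -0.575]
force: [0.4, -0.2, -0.3]
grip_width: -0.0
```

carry_out(series=[{"x": 1, "y": 0, "z": 0, "ax": 0, "ay": 0, "az": 0, "gripper": 1}, {"x": 2, "y": 0, "z": 0, "ax": 0, "ay": 0, "az": 0, "gripper": 1}, {"x": 2, "y": 0, "z": 0, "ax": 0, "ay": 0, "az": 0, "gripper": 1}])

```text
clock: 9.4
tcp_pos: [0.4472, 0.1958, 0.0142]
orientation: [-0.575, -0.41, 0.412, 0.575]
force: [-1.0, -5.7, 2.0]
grip_width: -0.001
```

carry_out(series=[{"x": 0.5, "y": 0, "z": 0, "ax": 0, "ay": 0, "az": 0, "gripper": 1}, {"x": 1, "y": 0, "z": 0, "ax": 0, "ay": 0, "az": 0, "gripper": 1}, {"x": 1, "y": 0, "z": 0, "ax": 0, "ay": 0, "az": 0, "gripper": 1}])

```text
clock: 9.65
tcp_pos: [0.447, 0.1963, 0.0142]
orientation: [-0.575, -0.41, 0.412, 0.576]
force: [-3.2, -9.5, 4.0]
grip_width: -0.001
```

The tablet is firmly against the end kerb (10 N). I'll back off, then rise.

carry_out(series=[{"x": -2, "y": 0, "z": 0, "ax": 0, "ay": 0, "az": 0, "gripper": 1}, {"x": -5, "y": 0, "z": 0, "ax": 0, "ay": 0, "az": 0, "gripper": 1}, {"x": -10, "y": 0, "z": 0, "ax": 0, "ay": 0, "az": 0, "gripper": 1}, {"x": -15, "y": 0, "z": 0, "ax": 0, "ay": 0, "az": 0, "gripper": 1}, {"x": -15, "y": 0, "z": 0, "ax": 0, "ay": 0, "az": 0, "gripper": 1}, {"x": -15, "y": -15, "z": 0, "ax": 0, "ay": 0, "az": 0, "gripper": 1}, {"x": -15, "y": -40, "z": 0, "ax": 0, "ay": 0, "az": 0, "gripper": 1}, {"x": -15, "y": -75, "z": 0, "ax": 0, "ay": 0, "az": 0, "gripper": 1}, {"x": -15, "y": -110, "z": 0, "ax": 0, "ay": 0, "az": 0, "gripper": 1}, {"x": -15, "y": -140, "z": -30, "ax": 0, "ay": 0, "az": 0, "gripper": 1}, {"x": -15, "y": -140, "z": -60, "ax": 0, "ay": 0, "az": 0, "gripper": 1}, {"x": -15, "y": -140, "z": -60, "ax": 0, "ay": 0, "az": 0, "gripper": 1}, {"x": -15, "y": -140, "z": -60, "ax": 0, "ay": 0, "az": 0, "gripper": 1}])

```text
clock: 10.73
tcp_pos: [0.5007, 0.1629, 0.1544]
orientation: [0.576, 0.411, -0.41, -0.576]
force: [-0.7, 0.2, -0.0]
grip_width: 0.0
```

Run:
```python
from h import *
print(get_obs()['force'],get_obs()['tcp_pos'])
q,d2,m2=snap('wrist','w7'); p,d,m=snap('side','v7')
b=cv2.resize(q,(533,400)); a=cv2.resize(p[180:340,220:360],(267,305))
cv2.imwrite('pics/c8.png',np.hstack([b,np.vstack([a,np.zeros((95,267,3),np.uint8)])])[:,:,::-1])
```

```text
[-0.68256649  0.18005972 -0.01103093] [0.5006596  0.16292941 0.15443893]
```

View pics/c8.png

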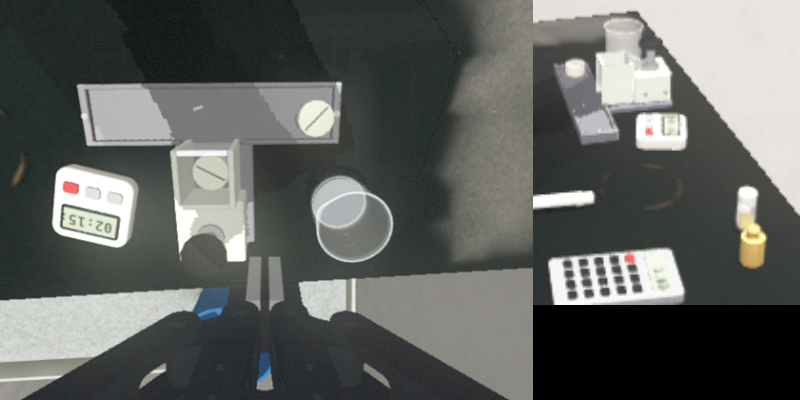

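The tablet lies flat at (317,118) by the end kerb at the beaker. The beaker, timer, vial and weight are upright, and the plunger is up. One numeric check, then I'll hand in.

Run:
```python
from h import *
from scipy.spatial.transform import Rotation as R
m=camera_model('wrist'); s=560/533
t=onplane('wrist',317*s,118*s,.023,m); P=np.array([onplane('wrist',x*s,y*s,.014,m) for x,y in [(78,86),(341,83),(339,143),(86,146)]])
L=(P[1]+P[2])/2;Rr=(P[0]+P[3])/2;ax=(L-Rr);n=np.linalg.norm(ax);print('len',n,'tablet along y',np.dot(t-(L+Rr)/2,ax/n))
d=np.load('pics/w7.npy');W=cloud('wrist',d,m);q=W[100:150,310:356].reshape(-1,3);q=q[(q[:,2]>.018)&(q[:,2]<.03)];print('depth tab',q.mean(0),np.dot(q.mean(0)-(L+Rr)/2,ax/n),q[:,2].std())
print(get_obs()['force'],get_obs()['clock']); finish_job()
```

```text
len 0.20008916967904736 tablet along y 0.08110316266886904
depth tab [0.45646205 0.2181875  0.02126258] 0.08010938937808607 0.000808302650132071
[-1.15459187  1.04815022  0.33712435] 10.8333
the job is handed in; nothing more can be done
```

I pressed the plunger once to its bottom stop (force rose to 13 N at z = 0.060 m) and let it spring back. One tablet came out, and I pushed it along the tray floor with the closed fingertips to the beaker's end (+y). It pressed against the end kerb with about 10 N before I backed off and raised the arm clear.

**Tablet position:** the last picture puts it 80–81 mm from mid-tray (target 81 mm), lying flat.

**Other checks:** the plunger is up and a tablet is still visible in the magazine. I saw only the top one, so I did not count the two directly. The beaker, timer, vial and weight looked undisturbed, but I did not measure their positions.

**Time and problems:** the clock was 10.8 s at hand-in.
- My first move calls were refused for missing keys, so nothing moved.
- The scene and wrist cameras disagreed by 3–4 mm on the tray position, so I ran the finger along a line between the two estimates.

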